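# Pack the carry caddy and lock its handle up

### The job

Pack the plywood caddy: stand the spare wooden block that waits on end on the table upright on the caddy's floor, between the two screw tins, easing the tins aside if they are in the way. Then swing the caddy's folded carry handle up until it snaps home in its upright detent, and let go. Do not knock the tins over, push the caddy away from its place, or disturb the other things on the table.

Things in the scene. Friction and masses are not known exactly. Their poses are not given: they have to be found in the camera images.
- caddy: Open plywood carry caddy, loose on the table (2.4 kg; pushes over about 10 N shift it). Tray 94 mm (x) by 226 mm (y), walls 56 mm high and 6 mm thick, floor 6 mm thick. Origin: centre of its underside; x points away from the side to which the handle folds, y along its length, z up. Two tins stand in it, one towards each end; the gap between them is about 50 to 78 mm along y.
- caddy_handle (a joint): Carry handle's angle, rad: 0 = folded level towards the caddy's -x; 1.571 = upright, the end stop with spring detent. Turns about the caddy's y through handle_hinge. Friction keeps it where it is left; swinging takes about 3 N at the grip. Near the end it must be pushed over a spring ball (resists at 1.2 to 1.4 rad, about 5 N at the grip); beyond about 1.48 rad it snaps home.
- handle_grip (a point): Centre of the handle's round wooden grip: 22 mm diameter, 120 mm long along the caddy's y, 140 mm from the hinge axis. 10 mm steel bars run on from its ends and back to pivots outside the tray's ends (260 mm over all). Folded, it is 44 mm above the table, 82 mm clear of the tray; the start may be up to 0.45 rad raised. Upright, it is 184 mm above the table.
- handle_hinge (a point): Point on the handle's hinge axis midway between the two pivots, 44 mm above the caddy's underside, at its middle. Axes as the caddy's: the handle turns about y.
- block_center (a point): Centre of the spare block: a pale wooden block standing on end on the table, 120 mm tall, 55 x 45 mm across (about 0.11 kg). Site axes: x level along the 55 mm side, z level along the 45 mm side, y up along the 120 mm length. Standing in the caddy, this point is 66 mm above the caddy's underside.
- tin_a: Round closed screw tin with a pressed lid, 67 mm in diameter, 58 mm high, loose (0.3 kg), standing in the caddy towards its +y end. Origin: centre of its underside, z up.
- tin_b: The same sort of tin, standing in the caddy towards its -y end. Origin: centre of its underside, z up.
- long_block: Bystander, not to be disturbed: a longer pale wooden block lying flat on the table, 65 x 140 (along its y) x 40 mm high. Origin: centre of its underside.
- tape: Bystander, not to be disturbed: a roll of masking tape lying flat, 105 mm in diameter, 25 mm high. Origin: centre of its underside.

How it is judged:
On the way, in this order (a step that is already met when the one before it is completed fails the run):
1. the spare block stands upright on the caddy's floor between the tins, with the handle not yet raised (x of block_center in the frame of caddy between -0.035 and 0.035 m and y of block_center in the frame of caddy between -0.065 and 0.065 m and z of block_center in the frame of caddy between 0.055 and 0.073 m and angle between block_center's own y axis and vertical below 0.12 rad and value of joint caddy_handle below 1 rad), for 0.2 s.
2. the handle is home in its upright detent (value of joint caddy_handle above 1.5 rad), for 0.2 s.
At the end, for the whole second after the job is handed in: Handle at rest above 1.5 rad; block upright (0.12 rad) on the caddy floor between the tins: centre within 35 mm across and 65 mm along of the middle, 55-73 mm above the underside; both tins standing (0.15 rad) on its floor; caddy level on the table, at rest (x of block_center in the frame of caddy between -0.035 and 0.035 m and y of block_center in the frame of caddy between -0.065 and 0.065 m and z of block_center in the frame of caddy between 0.055 and 0.073 m and angle between block_center's own y axis and vertical below 0.12 rad and x of tin_a in the frame of caddy between -0.045 and 0.045 m and y of tin_a in the frame of caddy between -0.11 and 0.11 m and z of each of tin_a, tin_b in the frame of caddy below 0.016 m and angle between each of tin_a, tin_b's own z axis and vertical below 0.15 rad and x of tin_b in the frame of caddy between -0.045 and 0.045 m and y of tin_b in the frame of caddy between -0.11 and 0.11 m and value of joint caddy_handle above 1.5 rad and velocity of joint caddy_handle below 0.1 rad/s and angle between caddy's own z axis and vertical below 0.05 rad and height (world z) of caddy below 0.01 m and linear speed of caddy below 0.02 m/s); the robot touches nothing.
It fails at once if the caddy is pushed more than 80 mm from its place, or tipped more than 0.3 rad (distance of caddy from where it was at the start of the episode above 0.08 m or angle between caddy's own z axis and vertical above 0.3 rad).
It fails at once if a tin is knocked over (more than 0.6 rad) (angle between any of tin_a, tin_b's own z axis and vertical above 0.6 rad).
It fails at once if the long block or the tape roll is moved more than 30 mm (distance of any of long_block, tape from where it was at the start of the episode above 0.03 m).
It also fails if it takes over 54 s, if anything falls off the work surface, if the arm or the gripper's body presses on something with over 40 N, if the wrist force passes 120 N, or if a joint passes its speed limit or range.

### The arm

A 6-joint arm with a two-finger parallel gripper is mounted at the origin on a cart in front of the work surface, level with it; the furniture and walls round the work are solid. World frame = base frame: x ahead of the robot, y to its left, z up, the work surface at z = 0. Lengths are in m, angles in rad, forces in N, time in s.
With the tool pointing down it reaches from about 0.375 to 0.75 m from the base axis. Payload 9 kg.
Tool frame: the origin (TCP) lies on the centre line of the jaws, within the pads' length; the fingertips stand 22 mm ahead of it and the grasp point (between the pads) lies 3 mm ahead of it (arm.tips_ahead is the z of the fingertips in the tool frame, in m); z points along the fingers, y is the line along which they close (so a half turn about z gives the same grasp; the last joint's range is limited). The gripper opens to 85 mm and grips with 20 to 120 N. Pads are 22 mm wide; open, the fingers measure 114 mm over their backs; the gripper's body (76 mm by 85 mm) begins 54 mm behind the grasp point. The pads swing forward as they close: fully open they stand 13 mm farther back than shut.
Start: joints at [0.986, 0.104, 0.097, 1.564, 0, 1.353], TCP at [0.215, 0.56, 0.253] pointing down, gripper open.
Joint ranges: [-2.99, 2.99], [-0.84, 1.86], [-1.1, 1.16], [-1.84, 2.11], [-1.51, 1.56], [-3.14, 3.14]. Speed limits (rad/s): [2.22, 2.22, 2.57, 3.14, 3.14, 3.14].

### API

Orientations are given as [roll, pitch, yaw] about the fixed x, y, z axes, in that order (R = Rz(yaw) Ry(pitch) Rx(roll)).
In Python, from station import arm gives the robot as it stands.
- The arm moves only by the tool apply_moves, never from a script. Its argument "deltas" is text: rows parted by semicolons, each of 6 numbers parted by spaces: the shift along the tool's x, y, z in m, then the turn, a rotation vector about the tool's x, y, z in rad. A call has 1 to 12 rows; each row is the pose to reach, as a shift and turn from the pose commanded when the call began, along the tool's axes at that moment; what a row does not reach only later rows make up. A row lasts 1/8 s, in which the tool goes at most 62.5 mm and 10.7 degrees, less where a joint would pass 70% of its speed; a pose out of reach is approached as far as the arm can. A call with a gripper value outside its range is refused whole. "hand" is the finger opening in m, from 0 to 0.0854, set as the call begins (left out, the last holds). The fingers move at their own pace and stop on an object; "squeeze" is the grip in N (left out, the last holds). Time passes only in rows, so rows that repeat a pose let the fingers close. It gives the time, the measured TCP pose, the force, the opening and the grip force at its end, in the units of the state.
- arm.observe(): the state, without advancing time (a new reading comes with each control period).
- arm.capture(name): name is "scene" or "top" or "wrist"; returns the picture (400x640x3 uint8, red, green, blue); there is no depth.
- arm.camera_params(name): a dict with "fx", "fy", "cx", "cy" (pixels), "R" (3x3) and "t" (3): a world point X has camera coordinates R X + t; the wrist camera has in their place "hand_eye" (4x4, takes a point from camera to tool coordinates, whose origin is the TCP and whose axes are the flange's). Camera axes: x right, y down, z forward; pixel columns grow to the right and rows downward; lengths in m; the calibration is good to about 2 mm. The wrist camera is an equidistant fisheye: a pixel r from the principal point sees the ray r / f radians off the axis. A picture is of the moment at which its call begins: read the wrist's pose just before it. camera_params takes no time and is no camera call.
- arm.finish_job(): hands the job in; it is judged then, once.
Trained networks look in the newest picture that a camera, given by its name, has taken for a name from the list of things; names that differ only in an ending like _2 or _b are one class to them, and where a whole thing is asked for, a point or a joint stands for the part that bears it (a point fixed in the world has none). Each returns a list of dicts, best first, with "conf" (0 to 1); they miss things now and then, are a little off and sometimes report something else, mostly with a low value. They report only what shows in the picture. A call takes as long as a camera call.
- arm.masks_of(camera, target): "region" (400x640 bool, what is visible of it) and "extent" ([centre column, centre row, width, height] in pixels, round what is visible of it).
- arm.spot_point(camera, target): "centre" ([column, row] in pixels: a listed point, or the origin of a listed thing).
The state is a dict: "time_s": time; "joint_positions": joint angles; "dq": joint speeds; "tau": joint torques, N m; "position": TCP position; "eef_rot": TCP orientation; "force": force on the tool from outside, world axes, zero at the start; "torque": the same for the moment, N m; "width": finger opening in m; "grip_force": force on a finger pad.
Only numpy, scipy, OpenCV 4.12 (cv2) and the standard library are available. Lean on these libraries where they do the work, as an engineer would, in place of code of your own. Each camera call takes 0.05 s, during which the arm holds its last target. There are 200 camera calls.

## Working session

There is one attempt and no reset: what is moved stays moved. The work goes in short steps, Python scripts to look and compute and a tool call to move; the robot and the scene stay as the last step left them, time stands still between calls to the robot, and variables do not carry over. Pictures are saved under pics/ and viewed, at most 12 in all, crops included, and the job is handed in when it is done.

Besides the shell and the picture viewer there is one more tool, called after "Request:" by a JSON object that holds its "api" and its "payload", one argument or row to a line. apply_moves: Moves the arm, as the interface text tells. Its arguments: {"type":"object","properties":{"deltas":{"type":"string"},"hand":{"type":"number"},"squeeze":{"type":"number"}},"required":["deltas"]}

```bash
ls; mkdir -p pics; python3 - <<'E'
from station import arm
import cv2,numpy as np
s=arm.observe();print({k:np.round(v,3) for k,v in s.items()})
a=arm.capture("scene");b=arm.capture("top")
cv2.imwrite("pics/s.png",a[:,:,::-1]);cv2.imwrite("pics/t.png",b[:,:,::-1])
for n in("scene","top"):
  print(n,arm.camera_params(n))
  for t in("caddy","handle_grip","handle_hinge","block_center","tin_a","long_block","tape"):
    print(t,[(np.round(d["centre"],1),round(d["conf"],2)) for d in arm.spot_point(n,t)][:3])
E
```

```text
pics
{'time_s': np.float64(0.0), 'joint_positions': array([0.986, 0.105, 0.096, 1.564, 0.   , 1.353]), 'dq': array([ 0.   ,  0.   ,  0.001, -0.   , -0.   ,  0.001]), 'tau': array([ 1.0000e-03, -5.5693e+01,  5.0365e+01,  1.7000e-02, -0.0000e+00,
        0.0000e+00]), 'position': array([0.215, 0.56 , 0.253]), 'eef_rot': array([-3.14 , -0.   ,  2.775]), 'force': array([0.374, 0.266, 0.159]), 'torque': array([-0.029, -0.016, -0.037]), 'grip_force': np.float64(0.0), 'width': np.float64(0.086)}
scene {'fx': 438.94665290787026, 'fy': 438.94665290787026, 'cx': 317.8692246308075, 'cy': 202.70970911828792, 'R': array([[ 0.85766929, -0.51395986,  0.01576889],
       [-0.39444628, -0.67728566, -0.62104449],
       [ 0.32987198,  0.52643081, -0.78361667]]), 't': array([-0.4184443 ,  0.32585012,  1.17359962])}
caddy [(array([401.5, 294.3]), 0.65)]
handle_grip [(array([370. , 308.8]), 0.92)]
handle_hinge [(array([404.4, 289.4]), 0.74)]
block_center [(array([283.3, 184.4]), 0.8)]
tin_a [(array([415.9, 315.3]), 0.66), (array([389.2, 278.8]), 0.63)]
long_block [(array([230.1, 168.4]), 0.92)]
tape [(array([345.5, 187.9]), 0.56)]
top {'fx': 370.1361691551467, 'fy': 370.1361691551467, 'cx': 320.7415384562842, 'cy': 199.3252621831282, 'R': array([[ 0.02187914, -0.99935572, -0.02845067],
       [-0.990502  , -0.01780382, -0.13634083],
       [ 0.13574645,  0.03116346, -0.99025337]]), 't': array([0.07156123, 0.52239423, 0.95477883])}
caddy [(array([442.5, 173.9]), 0.58)]
handle_grip [(array([462. , 219.9]), 0.71)]
handle_hinge []
block_center [(array([258. , 206.8]), 0.76)]
tin_a [(array([421.1, 174.1]), 0.95), (array([468.2, 173. ]), 0.8)]
long_block [(array([191.3, 247.4]), 0.81)]
tape [(array([291.2, 143.4]), 0.56)]
```

View pics/s.png

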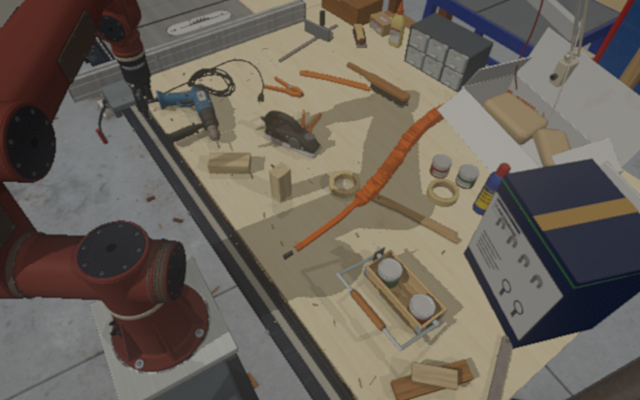

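View pics/t.png

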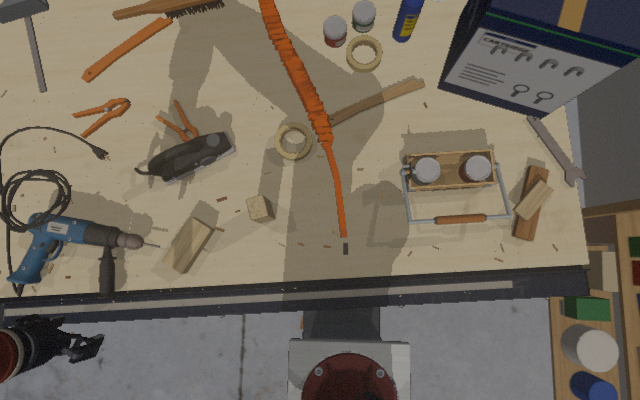

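The scene view shows the block at (280,182), the caddy at (405,290) with its handle folded towards the robot at (368,309), and the long block at (230,163). In the top view the block is at (259,207), the caddy at (450,170), the grip at (460,219) and the tape at (293,142).

```bash
cat > h.py <<'E'
import numpy as np,cv2
from scipy.optimize import minimize
from station import arm
P={n:arm.camera_params(n) for n in("scene","top")}
def proj(n,X):
    p=P[n];c=np.asarray(X)@p["R"].T+p["t"]
    return c[:,:2]/c[:,2:]*[p["fx"],p["fy"]]+[p["cx"],p["cy"]]
def ray(n,px,z):
    p=P[n];d=p["R"].T@np.array([(px[0]-p["cx"])/p["fx"],(px[1]-p["cy"])/p["fy"],1]);o=-p["R"].T@p["t"]
    return o+d*(z-o[2])/d[2]
def box(x,y,yaw,lx,ly,z0,z1):
    c,s=np.cos(yaw),np.sin(yaw)
    return np.array([[x+c*a-s*b,y+s*a+c*b,z] for a in(-lx/2,lx/2) for b in(-ly/2,ly/2) for z in(z0,z1)])
def hullmask(px):
    m=np.zeros((1600,2560),np.uint8);cv2.fillConvexPoly(m,np.round(cv2.convexHull(px.astype(np.float32))*4+1.5).astype(np.int32),1)
    return cv2.resize(m.astype(np.float32),(640,400),interpolation=cv2.INTER_AREA)
def fit(masks,x0,dims):
    def cost(q):
        s=0
        for n,m in masks.items():
            h=hullmask(proj(n,box(*q,*dims)));s+=1-np.minimum(h,m).sum()/np.maximum(h,m).sum()
        return s
    best=None
    for yaw in np.linspace(0,np.pi,9)[:-1]:
        if len(x0)>2: yaw=x0[2]
        sim=np.array([[x0[0],x0[1],yaw]]*4)+np.vstack([np.zeros(3),np.diag([.01,.01,.2])])
        r=minimize(cost,sim[0],method="Nelder-Mead",options=dict(initial_simplex=sim,maxiter=150))
        if best is None or r.fun<best.fun:best=r
        if len(x0)>2:break
    return best.x,best.fun
E
python3 - <<'E'
from h import *
M={}
for n in P:
  arm.capture(n)
  for t in("block_center","caddy","handle_grip","tin_a"):
    for i,d in enumerate(arm.masks_of(n,t)[:2]):
      print(n,t,round(d["conf"],2),np.round(d["extent"],1),d["region"].sum())
      if i==0:M[n,t]=d["region"].astype(np.float32)
np.savez("m.npz",**{a+"|"+b:v for (a,b),v in M.items()})
b0=ray("top",(258,206.8),.06)[:2];print(b0,ray("scene",(283.3,184.4),.06))
for ns in(("top",),("scene",),("top","scene")):
  print("block",ns,fit({n:M[n,"block_center"] for n in ns},b0,(.055,.045,0,.12)))
for n,pts in(("top",((421.1,174.1),(468.2,173.))),("scene",((415.9,315.3),(389.2,278.8)))):
  for p in pts: print("tin",n,ray(n,p,.006))
print("grip",ray("top",(462,219.9),.05),ray("scene",(370,308.8),.05),"caddy",ray("top",(442.5,173.9),0),ray("scene",(401.5,294.3),0),"hinge",ray("scene",(404.4,289.4),.044))
print("long",ray("top",(191.3,247.4),0),"tape",ray("top",(291,143),0))
for p in((404,154),(491,151),(494,185),(408,189)):print("rim",ray("top",p,.056))
im=arm.capture("top");cv2.imwrite("pics/tc.png",cv2.resize(im[130:240,385:545,::-1],None,fx=5,fy=5,interpolation=cv2.INTER_CUBIC))
E
```

```text
scene block_center 0.88 [281.1 179.9  21.8  37.2] 623
scene caddy 0.82 [392.4 296.8 105.5 100.6] 2921
scene handle_grip 0.58 [389.2 304.1  98.3  93.6] 952
scene tin_a 0.69 [420.1 308.   32.4  34. ] 608
scene tin_a 0.66 [388.2 274.3  26.7  30.4] 554
top block_center 0.92 [258.9 210.8  30.9  32.7] 579
top caddy 0.79 [456.7 187.  109.4  75.6] 3176
top handle_grip 0.63 [455.9 194.3 109.   60.3] 1002
top tin_a 0.88 [474.6 169.9  33.5  25.5] 694
top tin_a 0.86 [426.1 171.3  28.1  28.7] 651
[0.49495492 0.24529877] [0.49280592 0.22580476 0.06      ]
block ('top',) (array([0.48775578, 0.23779715, 0.29625867]), np.float64(0.09732788801193237))
block ('scene',) (array([0.48948154, 0.2384627 , 0.61545718]), np.float64(0.124600350856781))
block ('top', 'scene') (array([0.48767125, 0.23727036, 0.35660606]), np.float64(0.2479681372642517))
tin top [ 0.60053168 -0.1933317   0.006     ]
tin top [ 0.60568526 -0.32232605  0.006     ]
tin scene [ 0.60248664 -0.32786052  0.006     ]
tin scene [ 0.60665897 -0.20101238  0.006     ]
grip [ 0.47176935 -0.28624504  0.05      ] [ 0.48966115 -0.26297369  0.05      ] caddy [ 0.60331111 -0.25382105  0.        ] [ 0.60987617 -0.25608721  0.        ] hinge [ 0.60591762 -0.2623019   0.044     ]
long [0.3856922  0.43725545 0.        ] tape [0.68614016 0.17131623 0.        ]
rim [ 0.643615   -0.13702484  0.056     ]
rim [ 0.65502331 -0.36527982  0.056     ]
rim [ 0.564016   -0.36934901  0.056     ]
rim [ 0.54963133 -0.14662601  0.056     ]
```

View pics/tc.png

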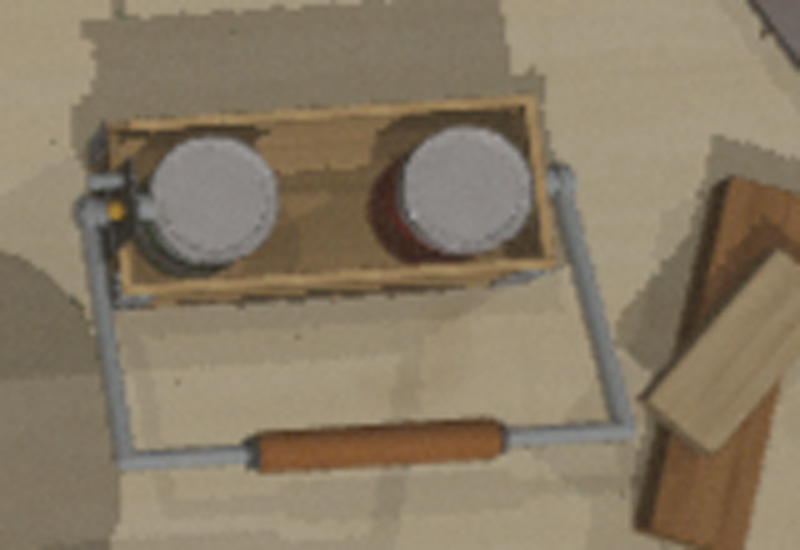

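The zoomed crop shows the caddy rim corners at about (406,155), (492,149), (496,182) and (409,189) in top pixels. The tin lids are at (427,170) and (478,168), and the grip is at (461,219). The handle folds towards the robot, and nothing stands between the tins.

Request:
{"api": "apply_moves", "payload": {
  "deltas": "-0.046 -0.026 -0.004 0 0 0.11; -0.093 -0.051 -0.008 0 0 0.22; -0.139 -0.077 -0.011 0 0 0.33; -0.185 -0.102 -0.015 0 0 0.44; -0.232 -0.128 -0.019 0 0 0.55; -0.278 -0.153 -0.023 0 0 0.66; -0.324 -0.179 -0.026 0 0 0.77; -0.371 -0.204 -0.03 0 0 0.85; -0.371 -0.204 -0.03 0 0 0.85; -0.371 -0.204 -0.03 0 0 0.85",
  "hand": 0.0854,
  "squeeze": 30
}}

```text
time_s: 2.6
position: [0.4882, 0.2367, 0.2833]
eef_rot: [-3.141, -0.0, 1.925]
force: [-0.1, 0.2, 0.2]
width: 0.0854
grip_force: 0.0
```

```bash
cat >> h.py <<'E'
from scipy.spatial.transform import Rotation as Ro
W=arm.camera_params("wrist")
def wpose():
    s=arm.observe();T=np.eye(4);T[:3,:3]=Ro.from_euler("xyz",s["eef_rot"]).as_matrix();T[:3,3]=s["position"];return T
def wray(T,px,z):
    v=np.array([px[0]-W["cx"],px[1]-W["cy"]]);r=np.hypot(*v);th=r/W["fx"]
    d=np.r_[np.sin(th)*v/max(r,1e-9),np.cos(th)];C=T@W["hand_eye"];d=C[:3,:3]@d;o=C[:3,3]
    return o+d*(z-o[2])/d[2]
def wproj(T,X):
    C=np.linalg.inv(T@W["hand_eye"]);c=np.asarray(X)@C[:3,:3].T+C[:3,3]
    r=np.hypot(c[:,0],c[:,1]);th=np.arctan2(r,c[:,2]);return c[:,:2]/r[:,None]*th[:,None]*W["fx"]+[W["cx"],W["cy"]]
E
python3 - <<'E'
from h import *
s=arm.observe();print(s["time_s"],s["position"],s["eef_rot"],s["joint_positions"]);print(W)
T=wpose();im=arm.capture("wrist");np.save("T1.npy",T);cv2.imwrite("pics/w1.png",im[:,:,::-1])
r=arm.masks_of("wrist","block_center");print([(d["conf"],d["extent"]) for d in r])
# caddy
c=np.array([ray("top",p,.056)[:2] for p in((406.4,155),(492.4,149.4),(496.4,182.4),(409.4,188.6))])
print(c,c.mean(0),"yaw",[np.arctan2(-(a-b)[0],(a-b)[1]) for a,b in((c[0],c[1]),(c[3],c[2]))])
t=[ray("top",p,.064) for p in((427.4,170),(478.2,168))];print("tins",t,np.linalg.norm(t[0]-t[1]))
E
```

```text
2.6 [0.48815985 0.2367194  0.28328633] [-3.14141682e+00 -4.18959583e-04  1.92479699e+00] [ 2.10090344e-01 -6.22392362e-02 -1.66536747e-02  1.61661599e+00
  3.89411440e-04  1.42688593e+00]
{'fx': 309.70691628693146, 'fy': 309.70691628693146, 'cx': 322.22515504739357, 'cy': 202.39612511079426, 'hand_eye': array([[ 1.91647424e-04, -9.65212833e-01, -2.61465390e-01,
         6.53661645e-02],
       [ 9.99999875e-01,  3.05604592e-04, -3.95180693e-04,
        -8.20403970e-04],
       [ 4.61338500e-04, -2.61465282e-01,  9.65212771e-01,
        -1.20216053e-01],
       [ 0.00000000e+00,  0.00000000e+00,  0.00000000e+00,
         1.00000000e+00]])}
[(0.57, [323.9, 185.2, 59.4, 62.5])]
[[ 0.64098166 -0.14332846]
 [ 0.65942027 -0.3691025 ]
 [ 0.57100578 -0.37580813]
 [ 0.55075576 -0.15027957]] [ 0.60554087 -0.25962966] yaw [np.float64(0.08148756126052825), np.float64(0.08954902789155567)]
tins [array([ 0.59943606, -0.19582669,  0.064     ]), array([ 0.6068051 , -0.32710771,  0.064     ])] 0.13148767004883197
```

View pics/w1.png

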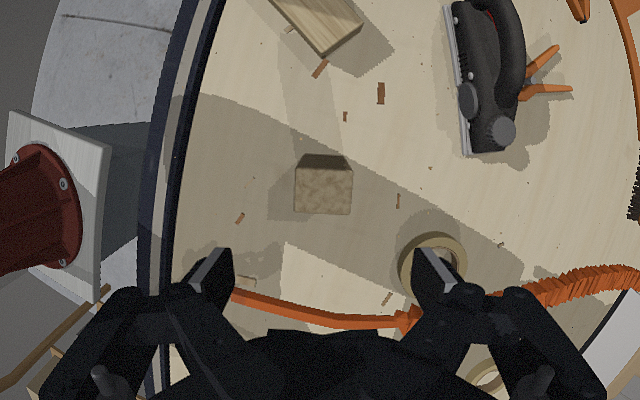

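The wrist view shows the block's top face at about (296,166), (351,169), (352,214) and (294,211). It lies nearly square to the jaws.

```bash
python3 - <<'E'
from h import *
T=np.load("T1.npy")
c=np.array([wray(T,p,.12)[:2] for p in((296,166),(351,169),(352,214),(294,211))])
print(c.mean(0))
for i in range(4):
    d=c[(i+1)%4]-c[i];print(np.hypot(*d),np.degrees(np.arctan2(d[1],d[0])))
im=cv2.imread("pics/w1.png");g=cv2.cvtColor(im,6)
q=cv2.cornerSubPix(g,np.float32([(296,166),(351,169),(352,214),(294,211)]).reshape(-1,1,2),(5,5),(-1,-1),(3,30,.01)).reshape(-1,2);print(q)
c=np.array([wray(T,p,.12)[:2] for p in q]);print(c.mean(0))
for i in range(4):
    d=c[(i+1)%4]-c[i];print(np.hypot(*d),np.degrees(np.arctan2(d[1],d[0])))
E
```

```text
[0.48806219 0.23706783]
0.05103729542047612 17.152646745712023
0.04368886332361849 -67.16415630016895
0.05576292928460913 -162.79488866303024
0.04352700901928561 106.62717094398543
[[294.767   167.82458]
 [352.2572  170.13618]
 [349.30884 214.2599 ]
 [293.8587  210.84633]]
[0.48767566 0.23616019]
0.05337236017018424 17.981645522571487
0.042880228477950186 -72.17904081528476
0.053328794994710584 -163.37679361341497
0.04161583908016346 107.89669220306365
```

Request:
{"api": "apply_moves", "payload": {
  "deltas": "0 0 0.04 0 0 0.025; 0 0 0.085 0 0 0.05; 0 0 0.13 0 0 0.05; 0 0 0.165 0 0 0.05; 0 0 0.185 0 0 0.05; 0 0 0.187 0 0 0.05; 0 0 0.187 0 0 0.05",
  "hand": 0.0854
}}

```text
time_s: 3.58
position: [0.489, 0.2371, 0.0978]
eef_rot: [3.14, 0.0, 1.875]
force: [-0.4, -0.6, 0.0]
width: 0.0852
grip_force: 0.0
```

Request:
{"api": "apply_moves", "payload": {
  "deltas": "0 0 0 0 0 0; 0 0 0 0 0 0; 0 0 0 0 0 0; 0 0 0 0 0 0; 0 0 0 0 0 0; 0 0 0 0 0 0; 0 0 0 0 0 0; 0 0 0 0 0 0",
  "hand": 0.03,
  "squeeze": 40
}}

```text
time_s: 4.58
position: [0.489, 0.2368, 0.0976]
eef_rot: [3.14, 0.0, 1.875]
force: [-1.2, -0.7, 5.7]
width: 0.0548
grip_force: 42.3
```

Request:
{"api": "apply_moves", "payload": {
  "deltas": "0 0 -0.02 0 0 0; 0 0 -0.06 0 0 0; -0.03 -0.002 -0.1 0 0 0; -0.07 -0.005 -0.13 0 0 0.03; -0.12 -0.009 -0.14 0 0 0.07; -0.17 -0.013 -0.14 0 0 0.11; -0.225 -0.017 -0.14 0 0 0.15; -0.28 -0.022 -0.14 0 0 0.18; -0.335 -0.026 -0.14 0 0 0.2; -0.385 -0.03 -0.14 0 0 0.22; -0.43 -0.033 -0.14 0 0 0.22; -0.465 -0.036 -0.14 0 0 0.22"
}}

```text
time_s: 6.08
position: [0.5933, -0.2198, 0.2374]
eef_rot: [3.141, 0.0, 1.654]
force: [0.4, -0.2, -1.0]
width: 0.0549
grip_force: 42.8
```

```bash
python3 - <<'E'
from h import *
s=arm.observe();print(s["time_s"],s["position"],s["eef_rot"],s["width"])
T=wpose();im=arm.capture("wrist");np.save("T2.npy",T);cv2.imwrite("pics/w2.png",im[:,:,::-1])
E
```

```text
6.075 [ 0.59329667 -0.21982395  0.23735204] [3.14102051e+00 3.41264115e-04 1.65377957e+00] 0.054947196647068396
```

View pics/w2.png

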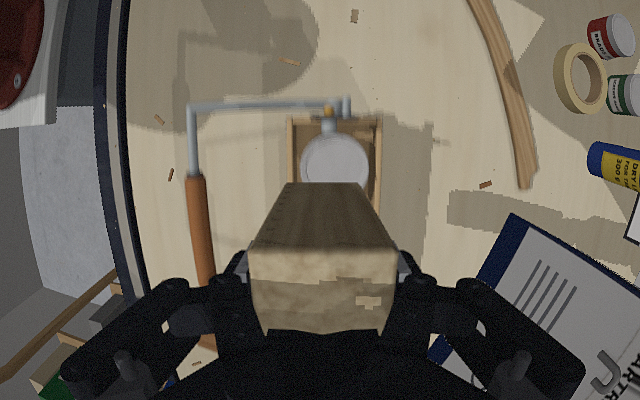

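The held block hangs square in the jaws, its lower edge at row 183. The +y tin's lid is at (334,165), and the +y end wall corners are at (288,117) and (382,117).

```bash
python3 - <<'E'
from h import *
T=np.load("T2.npy")
print("lid",wray(T,(334,165),.064),"rim",wray(T,(288,117),.056),wray(T,(382,117),.056))
print("blk",wray(T,(287,183),.14),wray(T,(356,183),.14))
a=.085;R=np.array([[np.cos(a),-np.sin(a)],[np.sin(a),np.cos(a)]]);
for c in((-.047,.113),(.047,.113)):print(np.array([.6055,-.2596])+R@c)
print("grip end",wray(T,(195,176),.06),"corner",wray(T,(191,107),.06),wray(T,(191,107),.044),"pivot",wray(T,(345,105),.044))
E
```

```text
lid [ 0.60202331 -0.1964302   0.064     ] rim [ 0.55405186 -0.1540742   0.056     ] [ 0.64487946 -0.14580242  0.056     ]
blk [ 0.56568976 -0.20141614  0.14      ] [ 0.61516561 -0.19729881  0.14      ]
[ 0.54907625 -0.15099816]
[ 0.64273688 -0.14301778]
grip end [ 0.46068322 -0.21811562  0.06      ] corner [ 0.45429332 -0.14730733  0.06      ] [ 0.44714663 -0.1468992   0.044     ] pivot [ 0.60863364 -0.13735115  0.044     ]
```

Request:
{"api": "apply_moves", "payload": {
  "deltas": "-0.02 0.004 0 0 0 0; -0.0425 0.008 0 0 0 0; -0.0425 0.008 0.02 0 0 0; -0.0425 0.008 0.04 0 0 0; -0.0425 0.008 0.06 0 0 0; -0.0425 0.008 0.08 0 0 0; -0.0425 0.008 0.1 0 0 0; -0.0425 0.008 0.115 0 0 0; -0.0425 0.008 0.125 0 0 0; -0.0425 0.008 0.128 0 0 0; -0.0425 0.008 0.128 0 0 0"
}}

```text
time_s: 7.5
position: [0.6049, -0.2596, 0.1086]
eef_rot: [3.141, 0.0, 1.655]
force: [0.4, 0.3, -1.2]
width: 0.0546
grip_force: 43.0
```

Request:
{"api": "apply_moves", "payload": {
  "deltas": "0 0 0.002 0 0 0; 0 0 0.004 0 0 0; 0 0 0.005 0 0 0; 0 0 0.005 0 0 0"
}}

```text
time_s: 8.0
position: [0.6048, -0.2596, 0.1037]
eef_rot: [3.141, 0.0, 1.655]
force: [-0.8, 0.8, 2.2]
width: 0.0547
grip_force: 43.1
```

```bash
python3 - <<'E'
from h import *
print(np.round(arm.observe()["force"],1))
im=arm.capture("scene")[240:350,330:480,::-1]
cv2.imwrite("pics/s2.png",cv2.resize(im,None,fx=5,fy=5,interpolation=cv2.INTER_CUBIC))
E
```

```text
[-0.8  0.8  2.2]
```

View pics/s2.png

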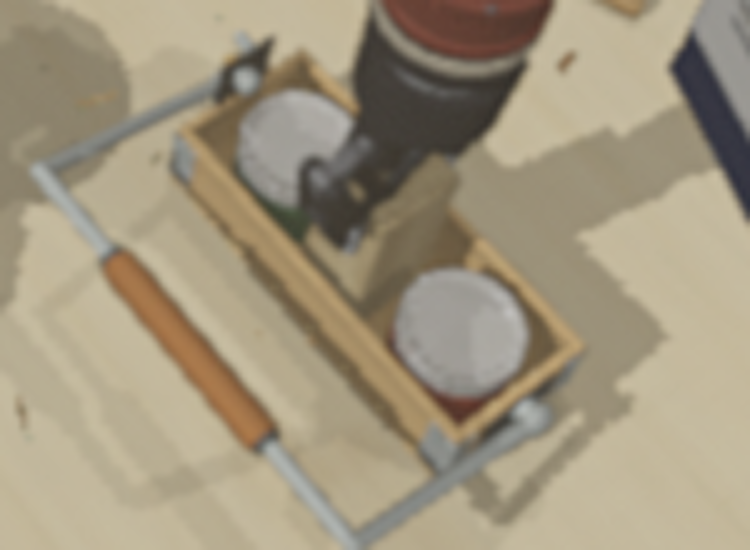

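The block stands between the tins on the floor; contact came at the predicted height, and both tins are upright. I'll release it and rise.

Request:
{"api": "apply_moves", "payload": {
  "deltas": "0 0 0 0 0 0; 0 0 0 0 0 0; 0 0 0 0 0 0; 0 0 0 0 0 0; 0 0 -0.005 0 0 0; 0 0 -0.02 0 0 0; 0 0 -0.05 0 0 0; 0 0 -0.09 0 0 0; 0 0 -0.13 0 0 0; 0 0 -0.15 0 0 0; 0 0 -0.15 0 0 0",
  "hand": 0.0854
}}

```text
time_s: 9.43
position: [0.6056, -0.2601, 0.2564]
eef_rot: [3.138, 0.003, 1.655]
force: [0.4, 0.3, 0.2]
width: 0.0854
grip_force: 0.0
```

```bash
python3 - <<'E'
from h import *
s=arm.observe();print(s["time_s"],s["position"],s["eef_rot"])
T=wpose();im=arm.capture("wrist");np.save("T3.npy",T);cv2.imwrite("pics/w3.png",im[:,:,::-1])
b=arm.capture("top");cv2.imwrite("pics/t3.png",b[:,:,::-1]);arm.capture("scene")
for n in("wrist","top","scene"):
  for t in("handle_grip","block_center","handle_hinge"):
    print(n,t,[(np.round(d["centre"],1),round(d["conf"],2)) for d in arm.spot_point(n,t)][:2])
E
```

```text
9.425 [ 0.60557792 -0.26007501  0.25638724] [3.13804848e+00 2.81517337e-03 1.65482039e+00]
wrist handle_grip [(array([194.9, 184.3]), 0.63)]
wrist block_center []
wrist handle_hinge [(array([192.1, 188.5]), 0.19)]
top handle_grip []
top block_center [(array([448.8, 166.2]), 0.97)]
top handle_hinge [(array([446.9, 169.9]), 0.75), (array([192. , 249.4]), 0.63)]
scene handle_grip [(array([367.3, 307.2]), 0.65)]
scene block_center [(array([406.8, 284.8]), 0.97), (array([418.3, 316.6]), 0.57)]
scene handle_hinge [(array([403.7, 286.6]), 0.64)]
```

View pics/w3.png

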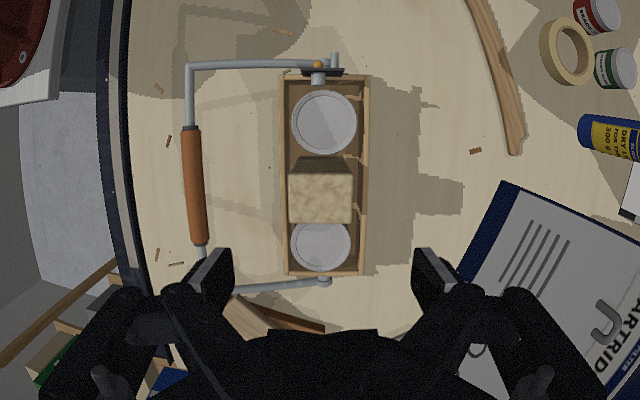

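The block stands upright between the tins. In the wrist view the grip runs from (191,127) to (200,244) and the tray corners are at (280,74), (369,76), (363,276) and (285,276).

```bash
python3 - <<'E'
from h import *
from scipy.optimize import least_squares
T=np.load("T3.npy")
def w(q,L):
    L=np.array(L);c,s=np.cos(q[2]),np.sin(q[2]);return np.c_[q[0]+c*L[:,0]-s*L[:,1],q[1]+s*L[:,0]+c*L[:,1],L[:,2]]
rim=[(-.047,.113,.056),(.047,.113,.056),(.047,-.113,.056),(-.047,-.113,.056)]
def g(a):return [(-.14*np.cos(a),y,.044+.14*np.sin(a)) for y in(0,.06,-.06)]
def f(q):
    G=w(q,g(q[3]));R=w(q,rim)
    return np.r_[(wproj(T,G)-[(195.5,185),(191,127),(200,244)]).ravel(),(proj("top",G[:1])-[460.6,219]).ravel(),(proj("scene",G[:1])-[367.6,309.3]).ravel(),
     (wproj(T,R)-[(280,74),(369,76),(363,276),(285,276)]).ravel(),(proj("top",R)-[(406.4,155),(492.4,149.4),(496.4,182.4),(409.4,188.6)]).ravel()]
r=least_squares(f,[.606,-.26,.085,.1],loss="soft_l1");q=r.x
print(q,np.round(r.fun,1));print("grip",w(q,g(q[3]))[0],"hinge",w(q,[(0,0,.044)]))
E
```

```text
[ 0.60816292 -0.25967067  0.07087211  0.26068935] [ -1.2   1.    0.1   1.   -0.2  -4.1  -1.3  -0.8  -0.2  -0.6   0.3  -0.
   3.1  -0.5  -0.    0.8  -1.7   0.    3.   32.6 -85.9   3.4  -4.1 -34.3
  87.   -5.6]
grip [ 0.47323275 -0.26924949  0.08008453] hinge [[ 0.60816292 -0.25967067  0.044     ]]
```

```bash
python3 - <<'E'
from h import *
from scipy.optimize import least_squares
T=np.load("T3.npy")
def w(q,L):
    L=np.array(L);c,s=np.cos(q[2]),np.sin(q[2]);return np.c_[q[0]+c*L[:,0]-s*L[:,1],q[1]+s*L[:,0]+c*L[:,1],L[:,2]]
rim=[(-.047,.113,.056),(.047,.113,.056),(.047,-.113,.056),(-.047,-.113,.056)]
def g(a):return [(-.14*np.cos(a),y,.044+.14*np.sin(a)) for y in(0,.06,-.06)]
def f(q):
    G=w(q,g(q[3]));R=w(q,rim)
    return np.r_[(wproj(T,G)-[(195.5,185),(191,127),(200,244)]).ravel(),(proj("top",G[:1])-[460.6,219]).ravel(),(proj("scene",G[:1])-[367.6,309.3]).ravel(),
     (wproj(T,R)-[(280,74),(369,76),(363,276),(285,276)]).ravel(),(proj("top",R)-[(409.4,188.6),(406.4,155),(492.4,149.4),(496.4,182.4)]).ravel()]
r=least_squares(f,[.606,-.26,.085,.2],loss="soft_l1");q=r.x
print(q,np.round(r.fun,1));print("grip",w(q,g(q[3]))[0],"hinge",w(q,[(0,0,.044)]))
c,s=np.cos(q[2]),np.sin(q[2])
p=wpose();print(p[:3,3])
for a in np.r_[q[3],.4:1.6:.2,1.571]:
    print(round(a,2),(w(q,g(a))[0]).round(4))
E
```

```text
[ 0.60792398 -0.25945154  0.07763003  0.25606753] [-1.2  1.6 -0.3  1.7  0.1 -3.7 -1.1 -0.6 -0.1 -0.2 -0.7  0.1  2.2 -1.1
  0.5  0.4 -1.3  0.1  0.1 -0.6 -0.1 -1.8 -0.3 -1.5 -0.   0.4]
grip [ 0.47289678 -0.26995481  0.07945896] hinge [[ 0.60792398 -0.25945154  0.044     ]]
[ 0.60466933 -0.25945879  0.25310278]
0.26 [ 0.4729 -0.27    0.0795]
0.4 [ 0.4794 -0.2695  0.0985]
0.6 [ 0.4927 -0.2684  0.123 ]
0.8 [ 0.5107 -0.267   0.1444]
1.0 [ 0.5325 -0.2653  0.1618]
1.2 [ 0.5573 -0.2634  0.1745]
1.4 [ 0.5842 -0.2613  0.182 ]
1.6 [ 0.612  -0.2591  0.1839]
1.57 [ 0.608  -0.2594  0.184 ]
```

Request:
{"api": "apply_moves", "payload": {
  "deltas": "0 -0.04 0 0 0 0; 0 -0.085 0 0 0 0; 0.0006 -0.12 0 0 0 0; 0.0006 -0.132 0.02 0 0 0; 0.0006 -0.132 0.06 0 0 0; 0.0006 -0.132 0.1 0 0 0; 0.0006 -0.132 0.14 0 0 0; 0.0006 -0.132 0.16 0 0 0; 0.0006 -0.132 0.17 0 0 0; 0.0006 -0.132 0.173 0 0 0; 0.0006 -0.132 0.173 0 0 0",
  "hand": 0.055
}}

```text
time_s: 11.4
position: [0.4737, -0.2705, 0.0814]
eef_rot: [3.141, 0.001, 1.655]
force: [0.1, -0.6, -0.1]
width: 0.055
grip_force: 0.0
```

```bash
python3 - <<'E'
from h import *
s=arm.observe();print(s["time_s"],s["position"],s["eef_rot"],s["force"],s["width"])
im=arm.capture("wrist");cv2.imwrite("pics/w4.png",im[:,:,::-1])
E
```

```text
11.4 [ 0.47367457 -0.27048095  0.08139554] [3.14052211e+00 1.13060037e-03 1.65478077e+00] [ 0.10143109 -0.62786849 -0.13808572] 0.05501020419244397
```

View pics/w4.png

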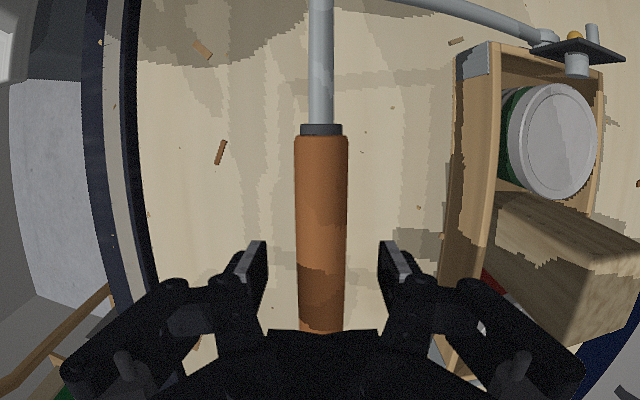

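The grip sits centred between the open fingers (columns 296–348, jaws 265–380). I'll close on it and lift along the arc.

Request:
{"api": "apply_moves", "payload": {
  "deltas": "0 0 0 0 0 0; 0 0 0 0 0 0; 0 0 0 0 0 0; 0 0 0 0 0 0; 0 0 0 0 0 0; 0 0 0 0 0 0",
  "hand": 0.01,
  "squeeze": 25
}}

```text
time_s: 12.2
position: [0.4729, -0.2702, 0.0803]
eef_rot: [-3.141, 0.0, 1.655]
force: [-4.1, -2.6, 2.4]
width: 0.0211
grip_force: 25.6
```

Request:
{"api": "apply_moves", "payload": {
  "deltas": "0 0.003 -0.009 0 0 0; 0 0.0064 -0.019 0 0 0; 0 0.011 -0.0285 0 0 0; 0 0.016 -0.038 0 0 0; 0 0.022 -0.0465 0 0 0; 0 0.0283 -0.055 0 0 0; 0 0.0353 -0.0625 0 0 0; 0 0.043 -0.07 0 0 0; 0 0.0512 -0.0765 0 0 0; 0 0.0598 -0.0824 0 0 0; 0 0.0598 -0.0824 0 0 0"
}}

```text
time_s: 13.58
position: [0.5318, -0.2654, 0.1656]
eef_rot: [-3.14, 0.002, 1.654]
force: [-17.4, 2.3, 23.8]
width: 0.0214
grip_force: 26.0
```

The radial force is building, so I'll loosen the jaws to relieve it.

Request:
{"api": "apply_moves", "payload": {
  "deltas": "0 0 0 0 0 0; 0 0 0 0 0 0; 0 0 0 0 0 0",
  "hand": 0.036
}}

```text
time_s: 13.95
position: [0.5328, -0.2646, 0.1622]
eef_rot: [3.142, -0.001, 1.655]
force: [-0.4, -0.2, -0.6]
width: 0.0358
grip_force: 0.0
```

```bash
python3 - <<'E'
from h import *
s=arm.observe();print(s["time_s"],s["position"],s["eef_rot"],s["force"],s["width"])
im=arm.capture("scene");a=cv2.resize(im[220:340,330:480,::-1],None,fx=5,fy=5,interpolation=cv2.INTER_CUBIC)
cv2.imwrite("pics/s5.png",a)
E
```

```text
13.95 [ 0.53279629 -0.26463837  0.16220105] [ 3.14157613e+00 -7.53535272e-04  1.65506448e+00] [-0.35860158 -0.23142692 -0.63581144] 0.035836314814266676
```

View pics/s5.png

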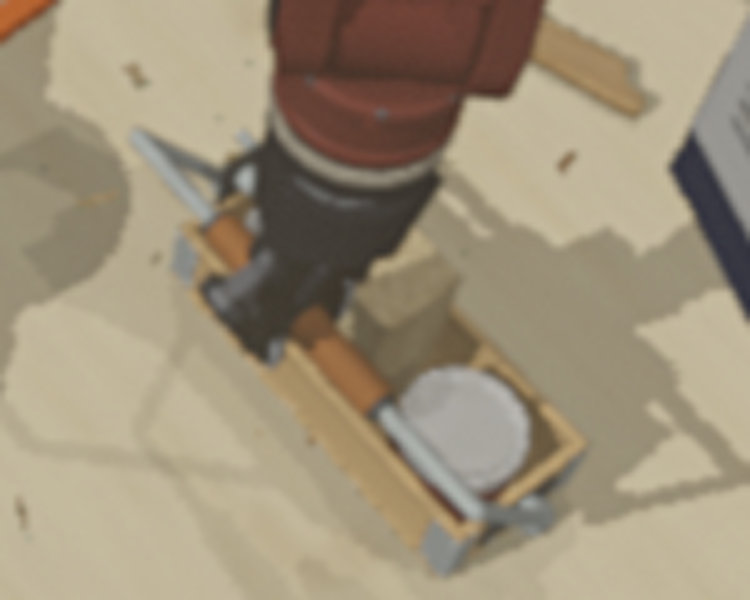

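Request:
{"api": "apply_moves", "payload": {
  "deltas": "0 0.01 -0.004 0 0 0; 0 0.02 -0.008 0 0 0; 0 0.032 -0.013 0 0 0; 0 0.04 -0.016 0 0 0; 0 0.048 -0.018 0 0 0; 0 0.054 -0.02 0 0 0; 0 0.06 -0.021 0 0 0; 0 0.065 -0.022 0 0 0; 0 0.07 -0.022 0 0 0; 0 0.074 -0.022 0 0 0; 0 0.077 -0.022 0 0 0; 0 0.077 -0.022 0 0 0"
}}

```text
time_s: 15.5
position: [0.6097, -0.2584, 0.1845]
eef_rot: [3.141, -0.0, 1.655]
force: [0.2, -0.5, -0.1]
width: 0.0358
grip_force: 0.0
```

```bash
python3 - <<'E'
from h import *
s=arm.observe();print(s["time_s"],s["position"],s["force"],s["width"])
im=arm.capture("scene");a=cv2.resize(im[220:340,330:480,::-1],None,fx=5,fy=5,interpolation=cv2.INTER_CUBIC)
cv2.imwrite("pics/s6.png",a)
E
```

```text
15.5 [ 0.60974238 -0.2583658   0.18449687] [ 0.19853279 -0.45866795 -0.12628795] 0.03580267962248688
```

View pics/s6.png

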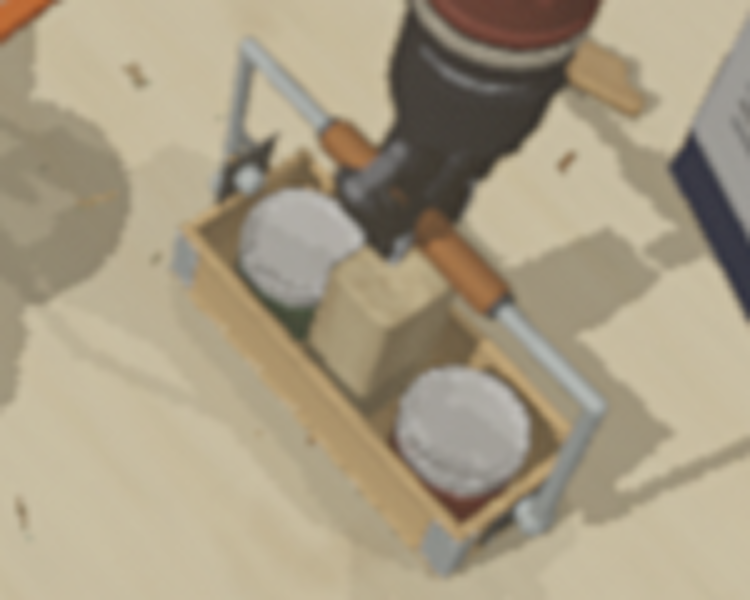

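Handle is up with no contact force, which suggests it snapped home. I'll press a little further to confirm the end stop.

Request:
{"api": "apply_moves", "payload": {
  "deltas": "0 0.003 0 0 0 0; 0 0.005 0 0 0 0; 0 0.007 0 0 0 0; 0 0.007 0 0 0 0"
}}

```text
time_s: 16.05
position: [0.6166, -0.2579, 0.1847]
eef_rot: [3.141, -0.0, 1.655]
force: [0.2, -0.4, -0.1]
width: 0.0356
grip_force: 0.1
```

Request:
{"api": "apply_moves", "payload": {
  "deltas": "0 -0.003 0 0 0 0; 0 -0.006 0 0 0 0; 0 -0.006 0 0 0 0; 0 -0.006 0 0 0 0; 0 -0.006 -0.01 0 0 0; 0 -0.006 -0.03 0 0 0; 0 -0.006 -0.06 0 0 0; 0 -0.006 -0.1 0 0 0; 0 -0.006 -0.14 0 0 0; 0 -0.006 -0.14 0 0 0; 0 -0.006 -0.14 0 0 0",
  "hand": 0.06
}}

```text
time_s: 17.42
position: [0.6106, -0.2585, 0.3251]
eef_rot: [3.141, 0.0, 1.655]
force: [-0.3, -0.2, 0.3]
width: 0.0601
grip_force: 0.0
```

```bash
python3 - <<'E'
from h import *
s=arm.observe();print(s["time_s"],s["position"],s["force"],s["width"])
T=wpose();im=arm.capture("wrist");arm.capture("scene")
for n in("wrist","scene"):
  for t in("handle_grip","block_center","caddy","tin_a"):
    print(n,t,[(np.round(d["centre"],1),round(d["conf"],2)) for d in arm.spot_point(n,t)][:2])
q=(.6079,-.2595,.0776);c,sn=np.cos(q[2]),np.sin(q[2])
for a in(1.2,1.4,1.5,1.571):
  X=[(q[0]-c*.14*np.cos(a)-sn*y,q[1]-sn*.14*np.cos(a)+c*y,.044+.14*np.sin(a)) for y in(0,.13)]
  print(a,wproj(T,X).round(1).tolist(),proj("scene",X).round(1).tolist())
cv2.imwrite("pics/w7.png",im[:,:,::-1])
E
```

```text
17.425 [ 0.61058155 -0.25850646  0.3251477 ] [-0.33092909 -0.19139301  0.32159488] 0.060085580357222126
wrist handle_grip [(array([321.5, 198.2]), 0.89)]
wrist block_center []
wrist caddy [(array([317.4, 124.3]), 0.63)]
wrist tin_a [(array([318.9, 122.8]), 0.74), (array([317.4, 211.2]), 0.57)]
scene handle_grip [(array([415.8, 257.7]), 0.92)]
scene block_center [(array([406.3, 285.3]), 0.6)]
scene caddy [(array([404.9, 292.3]), 0.75), (array([387.6, 277.7]), 0.66)]
scene tin_a [(array([386.2, 277.4]), 0.88), (array([417.9, 313.6]), 0.84)]
1.2 [[264.1, 194.1], [262.6, 49.9]] [[398.1, 274.1], [364.7, 238.0]]
1.4 [[292.7, 196.2], [292.4, 46.7]] [[406.7, 267.1], [373.0, 231.5]]
1.5 [[308.4, 196.7], [308.8, 46.0]] [[410.9, 264.0], [377.1, 228.7]]
1.571 [[319.8, 196.9], [320.7, 45.9]] [[413.9, 261.9], [380.0, 226.9]]
```

View pics/w7.png

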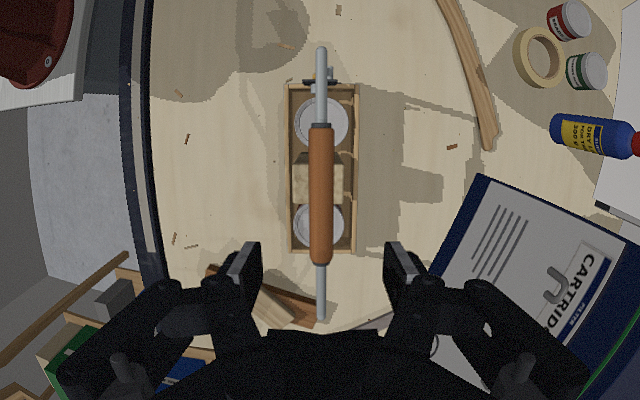

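The grip's centre is at (321,196) in the wrist view, where the model puts the upright handle (320,197). The block and both tins stand, and the arm is clear.

```bash
python3 -c "
from station import arm
print(arm.finish_job())"
```

```text
the job is handed in; nothing more can be done
None
```

The job is handed in: the block stands between the two upright tins, the handle is up in its detent by the wrist camera, and the arm is clear; no verdict came back.

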